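# Close the loaded incubator and hold its access panel home

## Robot

A 6-joint arm with a two-finger parallel gripper is mounted at the origin on a cart in front of the work surface, level with it; the furniture and walls round the work are solid. World frame = base frame: x ahead of the robot, y to its left, z up, the work surface at z = 0. Lengths are in m, angles in rad, forces in N, time in s.
With the tool pointing down it reaches from about 0.375 to 0.9 m from the base axis. Payload 3.1 kg.
Tool frame: the origin (TCP) lies at the very end of the fingers, on their centre line; the grasp point (between the pads) lies 19 mm behind it (manip.pinch_z is the distance from the TCP to the grasp point, in m); z points along the fingers, y is the direction in which the jaws open and shut (so a half turn about z gives the same grasp; the last joint's range is limited). The gripper opens to 85 mm and grips with 20 to 120 N. Pads are 22 mm wide; open, the fingers measure 114 mm over their backs; the gripper's body (76 mm by 85 mm) begins 54 mm behind the grasp point. The pads swing forward as they close: fully open they stand 13 mm farther back than shut.
Start: joints at [-1.373, 0.527, 1.433, -0, 1.181, -0.178], TCP at [0.229, -0.581, 0.231] pointing down, gripper open.
Joint ranges: [-3.08, 3.08], [-0.75, 2.2], [0.22, 2.44], [-1.43, 4.57], [0, 2.65], [-2.85, 2.85]. Speed limits (rad/s): [2.79, 2.79, 3.14, 3.14, 3.14, 3.14].

## Interface

Orientations are given as a unit quaternion [x, y, z, w].
In Python, from station import manip gives the robot as it stands.
- The arm moves only by the tool drive_tool, never from a script. Its argument "increments" is a list of rows, each a list of 7 numbers: the closure in counts, from 0 (fully open) to 255 (shut), then the shift along the tool's x, y, z in cm, then the turn, a rotation vector about the tool's x, y, z in rad. A call has 1 to 20 rows; each row is the pose to reach, as a shift and turn from the pose commanded when the call began, along the tool's axes at that moment; what a row does not reach only later rows make up. A row lasts 1/10 s, in which the tool goes at most 50 mm and 8.59 degrees, less where a joint would pass 70% of its speed; a pose out of reach is approached as far as the arm can. A call with a gripper value outside its range is refused whole. The fingers move at their own pace and stop on an object; "force" is the grip in N (left out, the last holds). Time passes only in rows, so rows that repeat a pose let the fingers close. It gives the time, the measured TCP pose, the force and the opening at its end, in the units of the state.
- manip.sense(): the state, without advancing time (a new reading comes with each control period).
- manip.snapshot(name): name is "scene" or "top" or "wrist"; returns the picture (384x512x3 uint8, red, green, blue); there is no depth.
- manip.camera_model(name): a dict with "mtx" (3x3 intrinsics, pixels), "k1" (the pictures are not rectified: a ray, as slopes to the right and down, at radius r is drawn at 1 + k1 r^2 times it, then the intrinsics apply), "cam_to_world" (4x4, takes a point from camera to world coordinates). Camera axes: x right, y down, z forward; pixel columns grow to the right and rows downward; lengths in m; the calibration is good to about 2 mm. A picture is of the moment at which its call begins: read the wrist's pose just before it. camera_model takes no time and is no camera call; for the wrist camera it gives the pose at the moment of the call.
- manip.sign_off(): hands the job in, once; it reports no verdict.
The state is a dict: "t": time; "q": joint angles; "qd": joint speeds; "tau": joint torques, N m; "tcp_pos": TCP position; "tool_rot": TCP orientation; "force": force on the tool from outside, world axes, zero at the start; "ft_torque": the same for the moment, N m; "finger_gap": opening from 0.0 (shut) to 1.0 (fully open).
Only numpy, scipy, OpenCV 4.12 (cv2) and the standard library are available. Lean on these libraries where they do the work, as an engineer would, in place of code of your own. Each camera call takes 0.05 s, during which the arm holds its last target. There are 200 camera calls.

## Task

The dish is loaded, so close up the small bench incubator: swing its open access panel down, turn the winged quarter-turn fastener until it lines up with the index lines on the panel so that its blade can drop through the slot beneath, and press the panel fully home, flush against its frame. Two sprung pins push the panel back up and the fastener must stay lined up, not be turned across to lock, so finish while still holding the panel pressed home. Leave the tip rack, the marker and the spare dish beside it undisturbed.

Things in the scene. Friction and masses are not known exactly. Their poses are not given: they have to be found in the camera images.
- incubator: Low white box, 200 mm deep (x) x 190 mm wide (y) x 75 mm high, fixed, open at the top; a glass dish lies inside. Origin: centre of its underside. x points from front (robot's side) to back, where the hinge is; z up. Two sprung pins at x = -70, y = +/-70 mm stand up to 85 mm above the bench and push the panel up through its last 8 mm, with about 3.5 N each when it is home
- panel (a joint): Hinge of the access panel, rad: 0 = fully home, flush on its frame (a stop); positive = open, front edge up, at most 1.1. Stiff (0.4 N m): it stays where it is left; pushing down on the outer face lowers it. With the fastener not lined up, its blade lands on the receptacle plate and stops the panel at about 0.08. Let go when home, it springs up to about 0.03
- fastener (a joint): Angle of the quarter-turn fastener about the panel's outward normal, rad, positive anticlockwise from above. 0 = the wing (and the blade below, parallel to it) points front to back, along the two black index lines on the panel and along the slot; the blade passes within about +/-0.2. Range -0.6 to 1.57 (across). Stiff to turn (0.05 N m), stays where it is left
- fastener_grip (a point): Point on the fastener's axis in its wing, 25 mm above the panel's outer face, 3 mm below the wing's top, 150 mm from the hinge, midway across the panel. x along the wing, y across its flat sides, z out of the panel. Wing 36 mm long, 11 mm thick, 26 mm high, on a flange 34 mm across, 2 mm thick. Blade 24 x 6 mm, its underside 33 mm below the panel's outer face
- panel_hinge (a point): Point on the panel's hinge axis, midway across, 80 mm above the bench, 92 mm behind the incubator's centre. Axes turn with the panel: x from its front edge to the hinge, y along the hinge axis, z out of its outer face, which lies 3 mm above this axis
- panel_edge (a point): Middle of the panel's front (free) edge, on its outer face, 188 mm from the hinge axis
- tip_rack_red: Bystander: red pipette tip rack on a blue base, 82 x 122 x 60 mm, origin centre of its underside; right of the incubator
- marker: Bystander: felt marker lying on the bench, 128 mm long, 14 mm thick, origin centre of its underside
- spare_dish: Bystander: glass dish, 91 mm in diameter, 24 mm high, origin centre of its underside; behind and left of the incubator
- slot (a point): Centre of the slot in the steel receptacle plate inside the box, on the plate's top, 62 mm above the bench, 58 mm in front of the incubator's centre. The slot is 32 mm long front to back (x) and 11 mm wide (y); the plate is fixed. Axes as the incubator's
- panel_face (a point): Middle of the panel's outer (top) face, 95 mm from the hinge. The panel is a flat aluminium plate, 190 mm back to front x 184 mm wide x 6 mm thick, 0.3 kg with its fastener; when home its outer face lies 83 mm above the bench. Pressing it home at the fastener takes 8 to 10 N. Axes as panel_hinge

How it is judged:
At the end, for the whole second after the job is handed in: The panel is home (hinge below 0.015 rad, under 3 mm at its front edge), the fastener is lined up with the index lines within 0.22 rad, and the fingers are still pressing on the panel or its fastener with more than 3 N (value of joint panel below 0.015 rad and value of joint fastener between -0.22 and 0.22 rad and contact force between the fingers and incubator above 3 N); the arm keeps its last pose, push and grip.
It fails at once if a bystander (tip rack, marker, spare dish) is moved more than 15 mm (distance of any of tip_rack_red, marker, spare_dish from where it was at the start of the episode above 0.015 m).
It also fails if it takes over 48 s, if anything falls off the work surface, if the arm or the gripper's body presses on something with over 40 N, if the wrist force passes 120 N, or if a joint passes its speed limit or range.

## Working session

There is one attempt and no reset: what is moved stays moved. The work goes in short steps, Python scripts to look and compute and a tool call to move; the robot and the scene stay as the last step left them, time stands still between calls to the robot, and variables do not carry over. Pictures are saved under pics/ and viewed, about 8 in all and at most 12, crops included, and the job is handed in when it is done.

Besides the shell and the picture viewer there is one more tool, called after ">>>" as name([rows], argument=value, ...), one row to a line, values as JSON. drive_tool: Moves the arm, as the interface text tells. Its arguments: {"type":"object","properties":{"increments":{"type":"array","items":{"type":"array","items":{"type":"number"}}},"force":{"type":"number"}},"required":["increments"]}

```bash
mkdir -p pics; python3 - <<'E'
from station import manip
import cv2
s=manip.sense();print(s)
for n in("scene","top"):
    im=manip.snapshot(n);cv2.imwrite(f"pics/{n}0.png",im[:,:,::-1])
    print(n,manip.camera_model(n))
E
```

```text
{'t': 0.0, 'q': array([-1.37349529e+00,  5.28462789e-01,  1.43391779e+00,  3.45243442e-05,
        1.18140950e+00, -1.78500430e-01]), 'qd': array([ 0.00124292, -0.00199154, -0.00123275, -0.00063802, -0.00021762,
       -0.0018284 ]), 'tau': array([-1.20465643e-04, -4.42345154e+01, -1.78026974e+01, -1.03964023e-04,
        8.41352827e-03, -5.37600002e-06]), 'tcp_pos': array([ 0.22927796, -0.58064641,  0.23033078]), 'tool_rot': array([ 9.82399171e-01,  1.86790423e-01,  5.63398020e-06, -1.09881273e-03]), 'force': array([ 0.54857344, -0.21531435, -0.54122214]), 'ft_torque': array([0.00539002, 0.01684589, 0.00965186]), 'finger_gap': 1.0028167392387495}
scene {'mtx': array([[395.38570973,   0.        , 248.67160404],
       [  0.        , 395.38570973, 190.01238824],
       [  0.        ,   0.        ,   1.        ]]), 'k1': -0.10966410005179607, 'cam_to_world': array([[-0.89313295, -0.28116926,  0.35108031,  0.12991852],
       [-0.44975905,  0.56782127, -0.689417  ,  0.79225692],
       [-0.005508  , -0.77364259, -0.63359831,  0.90217072],
       [ 0.        ,  0.        ,  0.        ,  1.        ]])}
top {'mtx': array([[490.57479228,   0.        , 262.9446852 ],
       [  0.        , 490.57479228, 187.20728481],
       [  0.        ,   0.        ,   1.        ]]), 'k1': -0.2162874157090455, 'cam_to_world': array([[ 2.52994748e-02, -9.88724643e-01,  1.47592398e-01,
         3.46493347e-01],
       [-9.99672401e-01, -2.55945479e-02, -1.00097114e-04,
        -6.27273001e-02],
       [ 3.87652918e-03, -1.47541514e-01, -9.89048267e-01,
         1.49731038e+00],
       [ 0.00000000e+00,  0.00000000e+00,  0.00000000e+00,
         1.00000000e+00]])}
```

View pics/scene0.png

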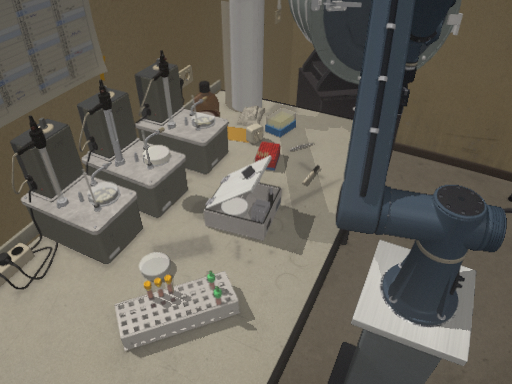

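View pics/top0.png

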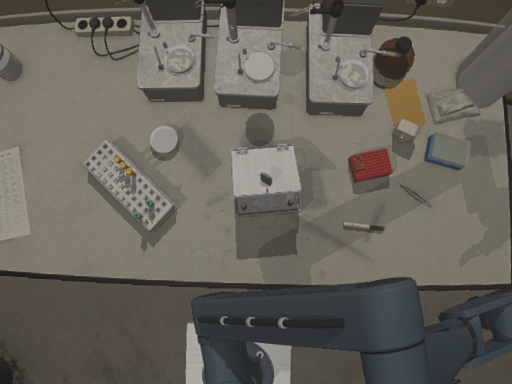

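The incubator is near (265,185) in the top view with its panel half open and the dark wing at (265,179). The red rack is at (370,165), the marker at (363,227) and a dish at (260,128). I'll enlarge both views.

```bash
python3 - <<'E'
import cv2,numpy as np
a=cv2.imread("pics/top0.png")[135:255,215:315];b=cv2.imread("pics/scene0.png")[145:245,195:295]
f=lambda i,h:cv2.resize(i,(400,h),interpolation=cv2.INTER_CUBIC)
c=np.zeros((480,800,3),np.uint8);c[:480,:400]=f(a,480);c[:400,400:]=f(b,400)
cv2.imwrite("pics/crop0.png",c)
E
cat > h.py <<'E'
import numpy as np,cv2
from station import manip
from scipy.spatial.transform import Rotation as R
def proj(cm,P):
    T=np.linalg.inv(cm["cam_to_world"]);p=np.atleast_2d(P)@T[:3,:3].T+T[:3,3]
    s=p[:,:2]/p[:,2:];r2=(s**2).sum(1,keepdims=True);s=s*(1+cm["k1"]*r2)
    return s*cm["mtx"][0,0]+cm["mtx"][:2,2]
def ray(cm,uv):
    d=np.array([cm["k1"],0,0,0,0.])
    s=cv2.undistortPoints(np.array(uv,float).reshape(-1,1,2),cm["mtx"],d)[:,0]
    D=np.c_[s,np.ones(len(s))]@cm["cam_to_world"][:3,:3].T
    return cm["cam_to_world"][:3,3],D
def onz(cm,uv,z):
    o,D=ray(cm,uv);return o+D*((z-o[2])/D[:,2])[:,None]
def tri(c1,u1,c2,u2):
    o1,d1=ray(c1,[u1]);o2,d2=ray(c2,[u2]);A=np.c_[d1[0],-d2[0]]
    t=np.linalg.lstsq(A,o2-o1,rcond=None)[0];p,q=o1+t[0]*d1[0],o2+t[1]*d2[0]
    return (p+q)/2,np.linalg.norm(p-q)
E
```

```text
(no output)
```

View pics/crop0.png

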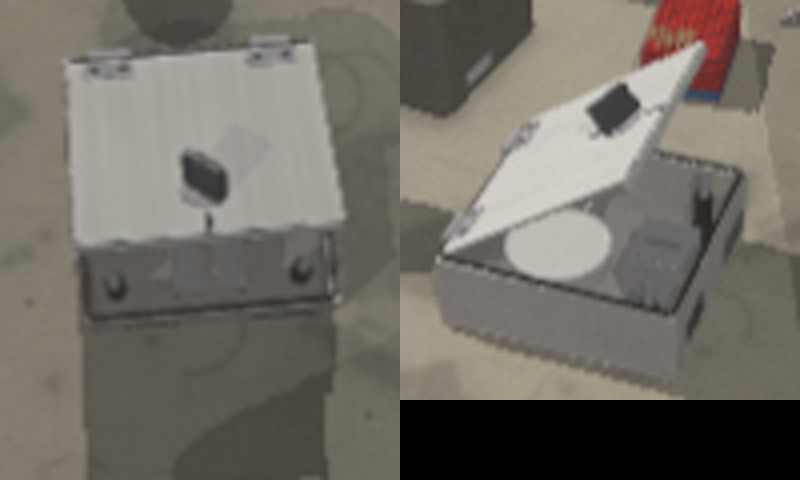

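The top crop shows panel corners at crop px (68,60), (310,43), (345,218), (78,245), the box's front rim corners at (88,320) and (338,303), and the wing at (205,177), turned off the index line. The scene crop shows the panel's front corners at (705,43) and (628,190), and the wing at (613,108).

```bash
python3 - <<'E'
from h import *
t=manip.camera_model("top");s=manip.camera_model("scene")
T=lambda x,y:(215+x/4-.4,135+y/4-.4);S=lambda x,y:(195+x/4-.4,145+y/4-.4)
for n,a,b in[("FR",T(345,218),S(705,43)),("FL",T(78,245),S(628,190)),("BL",T(68,60),S(445,250)),("boxFL",T(88,320),S(672,313)),("boxFR",T(338,303),S(742,173)),("wing",T(205,177),S(613,108))]:
    print(n,*[np.round(v,4) for v in tri(t,a,s,b)])
print(onz(t,[T(68,60),T(310,43)],.083),onz(t,[T(88,320),T(338,303)],.075))
print("wingends top at z~.15",onz(t,[T(184,155),T(226,198)],.17))
print("marker",onz(t,[(345,226),(383,229)],.007),"rack",onz(t,[(349,152),(392,178)],.06))
print(onz(t,[(260,128)],.012))
E
```

```text
FR [ 0.3763 -0.1564  0.3108] 0.2868
FL [0.3725 0.0024 0.2876] 0.2598
BL [0.4941 0.0116 0.2104] 0.2825
boxFL [0.3313 0.004  0.1995] 0.266
boxFR [ 0.333  -0.1563  0.2096] 0.2912
wing [ 0.4098 -0.0757  0.2936] 0.2716
[[ 0.66744745  0.03254366  0.083     ]
 [ 0.68501701 -0.14597861  0.083     ]] [[ 0.47617827  0.01173563  0.075     ]
 [ 0.49324709 -0.17001174  0.075     ]]
wingends top at z~.15 [[ 0.58287998 -0.05544757  0.17      ]
 [ 0.55374225 -0.08497028  0.17      ]]
marker [[ 0.45538826 -0.31695756  0.007     ]
 [ 0.44829562 -0.43599483  0.007     ]] rack [[ 0.67519266 -0.32000176  0.06      ]
 [ 0.5991785  -0.45187813  0.06      ]]
[[ 0.75505634 -0.04893502  0.012     ]]
```

```bash
python3 - <<'E'
from h import *
s=manip.camera_model("scene");t=manip.camera_model("top")
P=[[0,0,0],[.476,.012,.075],[.493,-.17,.075],[.667,.033,.083],manip.sense()["tcp_pos"],[.675,-.32,.06]]
print(proj(s,P).round(1));print(proj(t,P).round(1))
print(onz(s,[(420,285),(363-.4,223)],0))
E
```

```text
[[419.5 291.9]
 [264.2 223.2]
 [282.6 187.4]
 [205.8 206.6]
 [395.3 110.8]
 [253.5 154.7]]
[[237.3 373.4]
 [236.5 214.7]
 [299.1 210.4]
 [231.4 149.7]
 [455.1 306.3]
 [349.  152.1]]
[[ 2.53006029e-03 -2.51209634e-02 -1.11022302e-16]
 [ 2.16752039e-01 -2.02746063e-01  0.00000000e+00]]
```

The calibration agrees; I forgot to subtract the 400 px crop offset in the scene pixels.

```bash
python3 - <<'E'
from h import *
t=manip.camera_model("top");s=manip.camera_model("scene")
T=lambda x,y:(215+x/4-.4,135+y/4-.4);S=lambda x,y:(195+(x-400)/4-.4,145+y/4-.4)
Q={}
for n,a,b in[("FR",T(345,218),S(705,43)),("FL",T(78,245),S(628,190)),("BL",T(68,60),S(445,250)),("boxFL",T(88,320),S(672,313)),("boxFR",T(338,303),S(742,173)),("wing",T(205,177),S(613,108))]:
    Q[n],e=tri(t,a,s,b);print(n,Q[n].round(4),round(e,4))
f=(Q["boxFL"]+Q["boxFR"])/2;d=Q["boxFL"]-Q["boxFR"]
h=lambda a,b:np.arctan2(*(a-b)[:2])  # dir of +y rel
yaw=-np.arctan2(d[0],d[1]);print("yaw box front",yaw)
d2=Q["FL"]-Q["FR"];print("yaw panel front",-np.arctan2(d2[0],d2[1]))
x=np.array([np.cos(yaw),np.sin(yaw)]);c=f[:2]+.1*x;H=c+.092*x
print("centre",c,"hinge",H)
for k in("FL","FR"):
    r=np.dot(H-Q[k][:2],x);print(k,"angle",np.arctan2(Q[k][2]-.08,r)-np.arctan2(3,188),np.hypot(Q[k][2]-.08,r))
E
```

```text
FR [ 0.5381 -0.1651  0.1934] 0.0009
FL [0.5169 0.0144 0.183 ] 0.0003
BL [0.6677 0.0326 0.0802] 0.0007
boxFL [0.4784 0.0125 0.0755] 0.0047
boxFR [ 0.4974 -0.1691  0.0716] 0.0079
wing [ 0.5683 -0.0693  0.1824] 0.005
yaw box front 0.1043336521928593
yaw panel front 0.1179850099327235
centre [ 0.58733491 -0.06790274] hinge [ 0.67883463 -0.05832144]
FL angle 0.5749697393355224 0.18487439575028602
FR angle 0.6278488217310733 0.1888639366160256
```

```bash
cat >> h.py <<'E'
H=np.array([.679,-.0583,.080]);YAW=.105;TH=.6
def panelR(th): return R.from_euler("z",YAW)*R.from_euler("y",th)   # x to hinge, z outward; open tips front edge up
def pt(th,x,y,z): return H+panelR(th).apply([-x,y,z+.003])  # x from hinge, z above outer face
def pose(th,fa,h,x=.150,y=0,flip=0):
    Rt=panelR(th)*R.from_euler("z",fa+flip*np.pi)*R.from_euler("x",np.pi)
    return pt(th,x,y,h),Rt
def inc(p,Rt,s=None):
    s=s or manip.sense();R0=R.from_quat(s["tool_rot"])
    print("inc cm",(R0.inv().apply(p-s["tcp_pos"])*100).round(2),"rot",(R0.inv()*Rt).as_rotvec().round(3))
def onpanel(cm,uv,th,h):
    o,D=ray(cm,uv);n=panelR(th).apply([0,0,1]);P0=pt(th,0,0,h)
    X=o+D*(((P0-o)@n)/(D@n))[:,None];q=panelR(th).inv().apply(X-H);return q*[-1,1,1]
E
python3 - <<'E'
from h import *
t=manip.camera_model("top");s=manip.camera_model("scene")
print("edge chk",pt(.6,.188,.092,0),pt(.6,.188,-.092,0))
T=lambda x,y:(215+x/4-.4,135+y/4-.4)
q=onpanel(t,[T(184,155),T(226,198)],.6,.02);print(q,"wing angle",np.arctan2(q[0,1]-q[1,1],-(q[0,0]-q[1,0])))
print(pose(.6,.85,.12)[0]);inc(*pose(.6,.85,.15))
E
```

```text
edge chk [0.51673379 0.01710865 0.18862879] [ 0.53601831 -0.16587798  0.18862879]
[[ 0.13194322  0.01295681  0.023     ]
 [ 0.17524837 -0.01247276  0.023     ]] wing angle 0.5309681871188047
[ 0.62495001 -0.0639962   0.26621265]
inc cm [ 57.4  -33.1   -5.97] rot [ 0.322 -0.516 -0.561]
```

>>> drive_tool([
  [0, 57.4, -33.1, -6, 0.322, -0.516, -0.56],
  [0, 57.4, -33.1, -6, 0.322, -0.516, -0.56],
  [0, 57.4, -33.1, -6, 0.322, -0.516, -0.56],
  [0, 57.4, -33.1, -6, 0.322, -0.516, -0.56],
  [0, 57.4, -33.1, -6, 0.322, -0.516, -0.56],
  [0, 57.4, -33.1, -6, 0.322, -0.516, -0.56],
  [0, 57.4, -33.1, -6, 0.322, -0.516, -0.56],
  [0, 57.4, -33.1, -6, 0.322, -0.516, -0.56],
  [0, 57.4, -33.1, -6, 0.322, -0.516, -0.56],
  [0, 57.4, -33.1, -6, 0.322, -0.516, -0.56],
  [0, 57.4, -33.1, -6, 0.322, -0.516, -0.56],
  [0, 57.4, -33.1, -6, 0.322, -0.516, -0.56],
  [0, 57.4, -33.1, -6, 0.322, -0.516, -0.56],
  [0, 57.4, -33.1, -6, 0.322, -0.516, -0.56],
  [0, 57.4, -33.1, -6, 0.322, -0.516, -0.56],
  [0, 57.4, -33.1, -6, 0.322, -0.516, -0.56],
  [0, 57.4, -33.1, -6, 0.322, -0.516, -0.56],
  [0, 57.4, -33.1, -6, 0.322, -0.516, -0.56],
])

```text
t: 1.9
tcp_pos: [0.6411, -0.0644, 0.2914]
tool_rot: [0.849, 0.437, -0.276, -0.107]
force: [-0.8, -0.6, 0.5]
finger_gap: 1.001
```

```bash
python3 - <<'E'
from h import *
cm=manip.camera_model("wrist");im=manip.snapshot("wrist");cv2.imwrite("pics/w1.png",im[:,:,::-1])
np.savez("w1.npz",**cm)
s=manip.sense();print(s["t"],s["tcp_pos"],s["force"]);inc(*pose(.6,.85,.15))
print(proj(cm,[pt(.6,.150,0,.028),pt(.6,.188,0,0)]))
E
```

```text
1.95 [ 0.64121546 -0.06424177  0.29153656] [-0.12727752  0.66021734 -0.30217037]
inc cm [ 0.21 -0.06  0.  ] rot [-0.     0.    -0.004]
[[254.87576767 181.47660701]
 [229.77186138 196.10915977]]
```

View pics/w1.png

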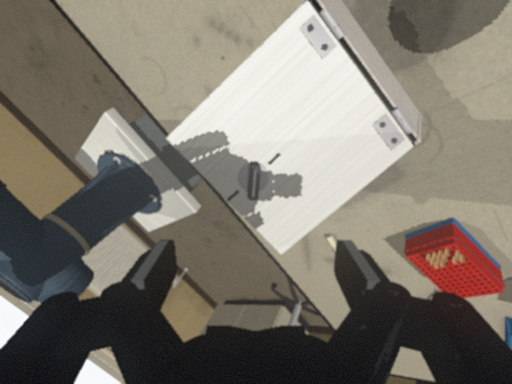

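The wing spans about (255,164) to (253,200), exactly where predicted. The index lines lie at (280,153)–(268,165) and (238,190)–(229,198). The panel corners are (280,252), (170,132) and (415,140).

```bash
python3 - <<'E'
from h import *
cm=dict(np.load("w1.npz"));im=cv2.imread("pics/w1.png")
c=cv2.resize(im[135:215,215:315],(800,640),interpolation=cv2.INTER_CUBIC)[:600];cv2.imwrite("pics/w1c.png",c)
q=onpanel(cm,[(255,164),(253,200)],.6,.028);print(q,np.arctan2(q[0,1]-q[1,1],q[1,0]-q[0,0]))
q=onpanel(cm,[(280,153),(229,198),(280,252),(170,132),(415,140)],.6,0);print(q,np.arctan2(q[0,1]-q[1,1],q[1,0]-q[0,0]))
E
```

```text
[[ 0.13803768  0.01334285  0.031     ]
 [ 0.16456009 -0.01355282  0.031     ]] 0.7923854430740902
[[ 1.13875957e-01  3.48586664e-05  3.00000000e-03]
 [ 1.90206204e-01 -1.07690364e-03  3.00000000e-03]
 [ 1.91297508e-01 -9.26080110e-02  3.00000000e-03]
 [ 1.86444932e-01  9.39154661e-02  3.00000000e-03]
 [-2.80691741e-03 -8.43807703e-02  3.00000000e-03]] 0.014564130855999806
```

View pics/w1c.png

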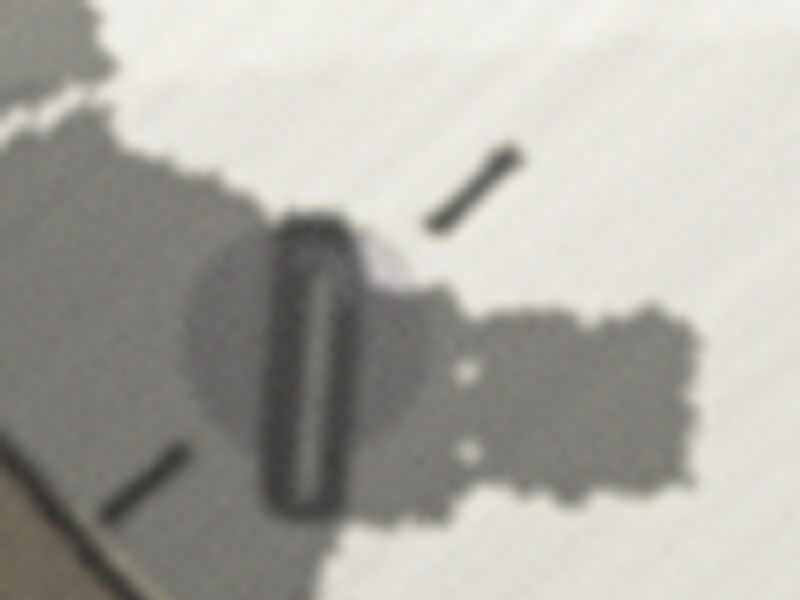

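The wing (crop: 320,275 to 310,500) is at about +0.79 rad and the index lines at about 0, so the model fits. Next I'll approach along the normal and grip.

```bash
python3 - <<'E'
from h import *
inc(*pose(.6,.79,.007));
E
```

```text
inc cm [ 0.21 -0.05 14.3 ] rot [-0.     0.     0.056]
```

>>> drive_tool([
  [0, 0.2, -0.05, 4, 0, 0, 0.056],
  [0, 0.2, -0.05, 8, 0, 0, 0.056],
  [0, 0.2, -0.05, 11, 0, 0, 0.056],
  [0, 0.2, -0.05, 13, 0, 0, 0.056],
  [0, 0.2, -0.05, 14.3, 0, 0, 0.056],
  [0, 0.2, -0.05, 14.3, 0, 0, 0.056],
  [120, 0.2, -0.05, 14.3, 0, 0, 0.056],
  [160, 0.2, -0.05, 14.3, 0, 0, 0.056],
  [200, 0.2, -0.05, 14.3, 0, 0, 0.056],
  [255, 0.2, -0.05, 14.3, 0, 0, 0.056],
  [255, 0.2, -0.05, 14.3, 0, 0, 0.056],
  [255, 0.2, -0.05, 14.3, 0, 0, 0.056],
  [255, 0.2, -0.05, 14.3, 0, 0, 0.056],
  [255, 0.2, -0.05, 14.3, 0, 0, 0.056],
], force=40)

```text
t: 3.35
tcp_pos: [0.5611, -0.0687, 0.1731]
tool_rot: [0.86, 0.414, -0.279, -0.1]
force: [-2.5, 2.9, 3.1]
finger_gap: 0.123
```

```bash
python3 - <<'E'
from h import *
s=manip.sense();print(s["force"],s["ft_torque"])
for f in(.79,.5,.25,0): inc(*pose(.6,f,.007))
E
```

```text
[-2.51583213  2.91343868  3.13649661] [ 0.61333071  0.6030567  -0.50834077]
inc cm [-0.13  0.15  0.  ] rot [-0.002  0.001  0.003]
inc cm [-0.13  0.15  0.  ] rot [-0.002  0.002  0.293]
inc cm [-0.13  0.15  0.  ] rot [-0.002  0.002  0.543]
inc cm [-0.13  0.15  0.  ] rot [-0.002  0.002  0.793]
```

The gap of 0.123 (10.5 mm) means the wing is gripped. Now turn by 0.79.

>>> drive_tool([
  [255, 0, 0, 0, 0, 0, 0.1],
  [255, 0, 0, 0, 0, 0, 0.2],
  [255, 0, 0, 0, 0, 0, 0.3],
  [255, 0, 0, 0, 0, 0, 0.4],
  [255, 0, 0, 0, 0, 0, 0.5],
  [255, 0, 0, 0, 0, 0, 0.6],
  [255, 0, 0, 0, 0, 0, 0.7],
  [255, 0, 0, 0, 0, 0, 0.79],
  [255, 0, 0, 0, 0, 0, 0.79],
  [255, 0, 0, 0, 0, 0, 0.79],
])

```text
t: 4.35
tcp_pos: [0.5617, -0.07, 0.1728]
tool_rot: [0.954, 0.052, -0.296, 0.016]
force: [-3.7, 0.6, 3.0]
finger_gap: 0.119
```

```bash
python3 - <<'E'
from h import *
s=manip.sense();print(s["force"],s["ft_torque"])
for th in(.6,.5,.4,.3,.2,.1,.05): inc(*pose(th,0,.007))
E
```

```text
[-3.71247324  0.64640208  2.95909636] [-0.27153822  0.47120353  0.06549607]
inc cm [-0.04  0.06  0.  ] rot [0.002 0.001 0.004]
inc cm [-0.06  0.06  1.51] rot [0.002 0.101 0.004]
inc cm [0.07 0.05 3.  ] rot [0.002 0.201 0.004]
inc cm [0.34 0.05 4.48] rot [0.002 0.301 0.004]
inc cm [0.77 0.05 5.92] rot [0.002 0.401 0.004]
inc cm [1.33 0.05 7.31] rot [0.001 0.501 0.004]
inc cm [1.66 0.05 7.99] rot [0.001 0.551 0.004]
```

>>> drive_tool([
  [255, -0.03, 0.05, 0.75, 0, 0.05, 0],
  [255, -0.06, 0.05, 1.5, 0, 0.1, 0],
  [255, -0.01, 0.05, 2.25, 0, 0.15, 0],
  [255, 0.07, 0.05, 3.0, 0, 0.2, 0],
  [255, 0.2, 0.05, 3.75, 0, 0.25, 0],
  [255, 0.34, 0.05, 4.48, 0, 0.3, 0],
  [255, 0.55, 0.05, 5.2, 0, 0.35, 0],
  [255, 0.77, 0.05, 5.92, 0, 0.4, 0],
  [255, 1.04, 0.05, 6.62, 0, 0.45, 0],
  [255, 1.33, 0.05, 7.31, 0, 0.5, 0],
  [255, 1.33, 0.05, 7.31, 0, 0.5, 0],
])

```text
t: 5.45
tcp_pos: [0.5312, -0.0734, 0.1045]
tool_rot: [0.997, 0.054, -0.05, 0.002]
force: [-3.6, 0.8, -2.4]
finger_gap: 0.118
```

```bash
python3 - <<'E'
from h import *
im=manip.snapshot("top");im2=manip.snapshot("scene")
c=np.hstack([cv2.resize(im[120:245,200:325],(400,400)),cv2.resize(im2[130:255,180:305],(400,400))])
cv2.imwrite("pics/c2.png",c[:,:,::-1])
s=manip.sense();print(s["t"],s["force"],s["ft_torque"])
for th in(.1,.05,.02,0,-.02): inc(*pose(th,0,.007))
E
```

```text
5.55 [-5.39044046 -1.24183828 -1.50935395] [-0.1318172   0.44227086  0.01614239]
inc cm [ 0.02  0.05 -0.03] rot [-0.001  0.003  0.003]
inc cm [-0.01  0.05  0.72] rot [-0.001  0.053  0.003]
inc cm [-0.01  0.05  1.17] rot [-0.001  0.083  0.003]
inc cm [-0.    0.05  1.47] rot [-0.001  0.103  0.003]
inc cm [0.01 0.05 1.77] rot [-0.001  0.123  0.003]
```

View pics/c2.png

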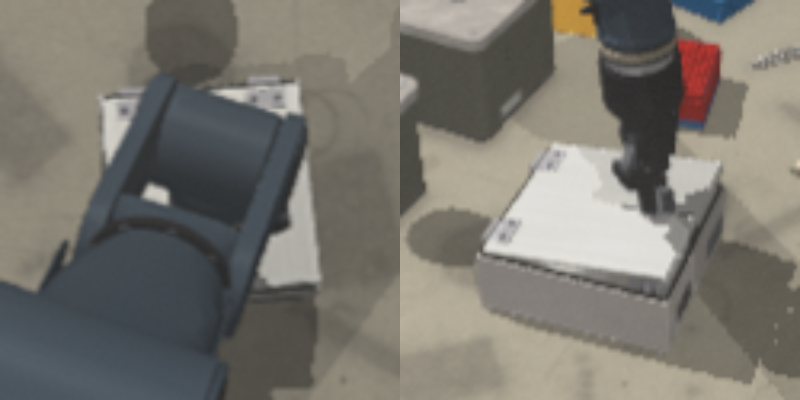

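The panel followed the arm and stands at about 0.1 (scene crop, front edge near (670,280)), with the bystanders where they were. Next, press toward home.

>>> drive_tool([
  [255, 0, 0.05, 0.35, 0, 0.025, 0],
  [255, 0, 0.05, 0.72, 0, 0.05, 0],
  [255, 0, 0.05, 1.0, 0, 0.07, 0],
  [255, 0, 0.05, 1.2, 0, 0.085, 0],
  [255, 0, 0.05, 1.35, 0, 0.095, 0],
  [255, 0, 0.05, 1.47, 0, 0.1, 0],
  [255, 0, 0.05, 1.47, 0, 0.1, 0],
])

```text
t: 6.25
tcp_pos: [0.5297, -0.0736, 0.0906]
tool_rot: [0.999, 0.054, -0.002, -0.001]
force: [-5.8, 0.3, 4.2]
finger_gap: 0.12
```

```bash
python3 - <<'E'
from h import *
s=manip.sense();print(s["t"],s["force"],s["ft_torque"],s["tcp_pos"])
for th in(.02,0,-.02): inc(*pose(th,0,.007))
E
```

```text
6.25 [-5.82751234  0.34719616  4.17760395] [-0.00586522  0.8885763   0.02741333] [ 0.52969039 -0.07358264  0.09057702]
inc cm [ 0.03  0.04 -0.24] rot [-0.001 -0.016  0.004]
inc cm [0.01 0.05 0.06] rot [-0.001  0.004  0.004]
inc cm [-0.01  0.05  0.36] rot [-0.001  0.024  0.004]
```

>>> drive_tool([
  [255, 0, 0, 0.1, 0, 0, 0],
  [255, 0, 0, 0.2, 0, 0, 0],
  [255, 0, 0, 0.2, 0, 0, 0],
  [255, 0, 0, 0.2, 0, 0, 0],
])

```text
t: 6.65
tcp_pos: [0.5296, -0.0736, 0.0889]
tool_rot: [0.999, 0.054, -0.002, -0.001]
force: [-7.7, 0.7, 7.5]
finger_gap: 0.122
```

>>> drive_tool([
  [255, 0, 0, 0.1, 0, 0, 0],
  [255, 0, 0, 0.2, 0, 0, 0],
  [255, 0, 0, 0.2, 0, 0, 0],
  [255, 0, 0, 0.2, 0, 0, 0],
])

```text
t: 7.05
tcp_pos: [0.5294, -0.0736, 0.0873]
tool_rot: [0.999, 0.054, -0.002, -0.0]
force: [-9.0, -0.1, 10.8]
finger_gap: 0.122
```

>>> drive_tool([
  [255, 0, 0, 0.1, 0, 0, 0],
  [255, 0, 0, 0.2, 0, 0, 0],
  [255, 0, 0, 0.2, 0, 0, 0],
  [255, 0, 0, 0.2, 0, 0, 0],
])

```text
t: 7.45
tcp_pos: [0.5293, -0.0736, 0.0857]
tool_rot: [0.999, 0.054, -0.002, -0.0]
force: [-10.0, -0.0, 14.4]
finger_gap: 0.119
```

>>> drive_tool([
  [255, 0, 0, 0.1, 0, 0, 0],
  [255, 0, 0, 0.2, 0, 0, 0],
  [255, 0, 0, 0.2, 0, 0, 0],
  [255, 0, 0, 0.2, 0, 0, 0],
])

```text
t: 7.85
tcp_pos: [0.5293, -0.0736, 0.0854]
tool_rot: [0.999, 0.054, -0.002, -0.0]
force: [-12.8, 0.1, 26.7]
finger_gap: 0.121
```

```bash
python3 - <<'E'
from h import *
im=manip.snapshot("top");im2=manip.snapshot("scene")
c=np.hstack([cv2.resize(im[140:240,215:315],(400,400),interpolation=cv2.INTER_CUBIC),cv2.resize(im2[170:240,195:265],(400,400),interpolation=cv2.INTER_CUBIC)])
cv2.imwrite("pics/c3.png",c[:,:,::-1])
s=manip.sense();print(s["t"],s["force"],s["ft_torque"])
for th in(.05,0,): inc(*pose(th,0,.007))
c=manip.camera_model("scene")
for th in (.1,.05,.03,0):print(th,((proj(c,[pt(th,.188,.092,0),pt(th,.188,.092,-.006),pt(th,.188,-.092,0)])-[195,170])*400/70+[400,0]).round(0))
E
```

```text
7.95 [-12.83999859   1.08741088  25.59090351] [ 0.13361058  1.59216581 -0.00718714]
inc cm [ 0.11  0.04 -1.21] rot [-0.001 -0.046  0.004]
inc cm [ 0.05  0.04 -0.46] rot [-0.001  0.004  0.004]
0.1 [[782. 264.]
 [782. 273.]
 [887.  59.]]
0.05 [[783. 278.]
 [783. 287.]
 [887.  72.]]
0.03 [[783. 283.]
 [783. 292.]
 [888.  78.]]
0 [[783. 291.]
 [783. 300.]
 [887.  85.]]
```

View pics/c3.png

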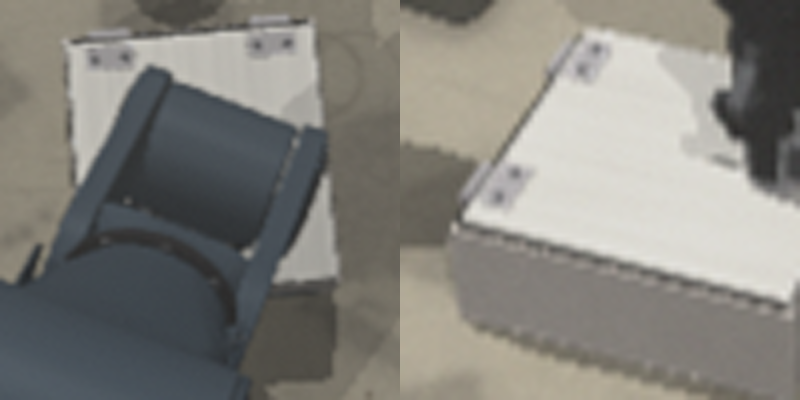

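The travel stopped hard at TCP z = 0.0854 while the force rose from 14 to 27 N. The panel's corner at crop (787,300) matches the prediction for hinge 0, so I'll make one last check with the wrist camera.

```bash
python3 - <<'E'
from h import *
im=manip.snapshot("wrist");cv2.imwrite("pics/w4.png",im[:,:,::-1])
c=manip.camera_model("wrist");print(proj(c,[pt(0,.188,.092,0),pt(0,.188,-.092,0),pt(0,.112,0,0),pt(0,.188,0,0),pt(.03,.188,-.092,0)]).round(0))
s=manip.sense();print(s["t"],s["tcp_pos"],s["force"],s["finger_gap"])
E
```

```text
[[111. 292.]
 [400. 294.]
 [256. 178.]
 [256. 293.]
 [405. 299.]]
8.0 [ 0.52929648 -0.07361225  0.08543351] [-12.40542599   0.99687426  26.03475432] 0.12149069275867011
```

View pics/w4.png

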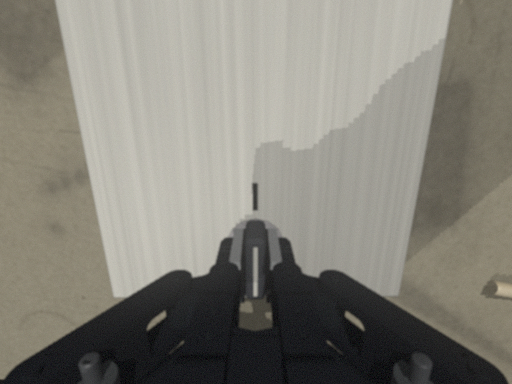

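The wing (255,225 to 255,295) lines up with the index line at (255,195). The front corners at (113,297) and (399,295) fit hinge 0, where 0.03 would put the right one at (405,299). I'm handing it in.

```bash
python3 -c "
from station import manip
print(manip.sign_off());s=manip.sense();print(s['t'],s['force'],s['tcp_pos'])"
```

```text
the job is handed in; nothing more can be done
None
the job is handed in; nothing more can be done
```

The incubator is closed: the panel is pressed home, the fastener is lined up, and the gripper was still holding the wing and pressing down when I handed in at about 8 s. I gripped the wing with the panel open at about 0.6 rad, turned it from +0.79 rad to about 0, then swung the panel down along its arc and pressed.

- **Panel home:** the push stopped hard at TCP z = 0.0854, with about 26 N upward on the tool. Two camera views match hinge 0, to within a few pixels.
- **Fastener:** the wing lies along the index line in the wrist view, and the tool's turn is within about 0.01 rad of it.
- **Disagreement:** the fingers ended about 2.4 mm above the panel face instead of the 7 mm I commanded at the grip. They may have slid down onto the flange, or the panel angle estimate may have been slightly off.
- **Side force:** about 12 N of sideways force remained on the grip at the end.
- **Bystanders:** I saw no sign that the tip rack, marker or spare dish moved, but I did not measure them again at the end.

The hand-in gives no verdict, so I can't confirm it was judged a pass.

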